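# Dock the scale's battery pack under the contact spring

## Robot

A 7-joint arm with a two-finger parallel gripper is mounted at the origin on the work surface. World frame = base frame: x ahead of the robot, y to its left, z up, the work surface at z = 0. Lengths are in m, angles in rad, forces in N, time in s.
With the tool pointing down it reaches from about 0.425 to 0.875 m from the base axis. Payload 4.7 kg.
Tool frame: the origin (TCP) lies midway between the tips of the shut fingers; the grasp point (between the pads) lies 19 mm behind it (ctrl.grip_point_offset is the distance from the TCP to the grasp point, in m); z points along the fingers, y is the line along which they close (so a half turn about z gives the same grasp; the last joint's range is limited). The gripper opens to 87 mm and grips with 3 to 60 N. Pads are 19 mm wide; open, the fingers measure 117 mm over their backs; the gripper's body (75 mm by 190 mm) begins 51 mm behind the grasp point.
Start: joints at [1.191, 0.321, -0.07, 1.45, 0.023, 1.371, -0.057], TCP at [0.249, -0.6, 0.223] pointing down, gripper open.
Joint ranges: [-2.86, 2.86], [-0.3, 2.09], [-1.38, 1.24], [0.06, 2.45], [-1.56, 4.7], [0.09, 2.05], [-2.69, 2.69]. Speed limits (rad/s): [2.57, 2.57, 3.14, 3.14, 3.14, 3.14, 3.14].

## Interface

Orientations are given as a rotation vector (axis times angle).
In Python, from bench import ctrl gives the robot as it stands. The module is installed in compiled form; this text tells all that it offers.
- The arm moves only by the shell command python3 -m handwheel 'ROWS' [OPENING] [FORCE]. ROWS is JSON, a list of rows, each an object of numbers: "x", "y", "z": the shift along the tool's x, y, z in m; "wx", "wy", "wz": the turn, a rotation vector about the tool's x, y, z in degrees. A call has 1 to 10 rows; each row is the pose to reach, as a shift and turn from the pose commanded when the call began, along the tool's axes at that moment; what a row does not reach only later rows make up. A row lasts 1/12 s, in which the tool goes at most 41.7 mm and 7.16 degrees, less where a joint would pass 70% of its speed; a pose out of reach is approached as far as the arm can. A call with a gripper value outside its range is refused whole. OPENING is the finger opening in m, from 0 to 0.087, set as the call begins (- or left out, the last holds). The fingers move at their own pace and stop on an object; FORCE is the grip in N (left out, the last holds). Time passes only in rows, so rows that repeat a pose let the fingers close. It gives the time, the measured TCP pose, the force, the opening and the grip force at its end, in the units of the state.
- ctrl.get_state(): the state, without advancing time (a new reading comes with each control period).
- ctrl.get_image(name): name is "side" or "top"; returns a dict with "image" (420x560x3 uint8, red, green, blue), "K" (3x3 intrinsics, pixels), "world_to_cam" (4x4, takes a point from world to camera coordinates). Camera axes: x right, y down, z forward; pixel columns grow to the right and rows downward; lengths in m; the calibration is good to about 2 mm. A picture is of the moment at which its call begins. There is no depth.
- ctrl.close_job(): hands the job in; it is judged then, once.
The state is a dict: "time": time; "joint_positions": joint angles; "qd": joint speeds; "joint_torque": joint torques, N m; "position": TCP position; "tool_rot": TCP orientation; "ft_force": force on the tool from outside, world axes, zero at the start; "torque": the same for the moment, N m; "grip_width": opening from 0.0 (shut) to 1.0 (fully open); "grip_force": force on a finger pad.
Only numpy, scipy, OpenCV 4.12 (cv2) and the standard library are available. Lean on these libraries where they do the work, as an engineer would, in place of code of your own. Each camera call takes 0.05 s, during which the arm holds its last target. There are 200 camera calls.

## Task

Put the shop scale's battery pack on charge: with your fingertips press the blue pack down firmly on its sprung bed and, keeping it pressed, slide it under the copper leaf spring until it is fully home against the end stop of the cradle. Then press the green button down to start the charge, and take your hand away. Do not pick the pack up, do not press the button before the pack is home, and leave the other things on the counter where they are.

Things in the scene. Friction and masses are not known exactly. Their poses are not given: they have to be found in the camera images.
- cradle: Grey charging cradle fixed to the counter, 250 x 92 mm. Origin: centre of its underside; z up, x along the slide to the end stop. Channel 65 mm wide, open on top: side walls 12 mm thick, top z = 34; rear lip inner face x = -119, top z = 30; end stop face x = 112, top z = 44. Steel bridge over x = 79 to 113, z = 70 to 74, posts beside the channel. Button console on the -y side.
- bed (a joint): Orange sprung bed, the slippery channel floor the pack lies on: a plate 226 x 62 mm that sinks level. In m: 0 = up (top at cradle z = 22), 0.008 = fully down on a hard stop. To sink it by the pack takes about 4 N at first, 11 N for 5 mm, 15 N fully down.
- leaf (a joint): Copper leaf spring 50 mm wide under the bridge. In m: 0 = at rest, up to 0.004 as the pack lifts it (4 to 16 N). Its blunt tip at cradle x = 67 (underside z = 41.5) stops an unpressed pack, whose top is at z = 46. Behind the tip it slopes down to a flat, x = 81 to 95, underside z = 36.5. A pack pressed down 6 mm or more passes under and lifts it; it then holds the pack down when let go.
- pack: Blue battery pack 120 (x) x 60 (y) x 24 (z) mm, about 0.25 kg, loose in the channel on the bed, x along the cradle's x, front end 15 to 45 mm short of the leaf's tip at the start. Origin: centre of its underside. On top a yellow cross rib: x = -4 to +4, 52 mm wide, 8 mm high. Fingertips press on the black-lined top behind it (x = -60 to -4) and push against the rib. Sliding takes about 5 to 15 N.
- home (a point): Fixed point in the channel (cradle x = 52, y = 0, z = 22): where the pack's origin stands in x and y when fully home. When docked and let go the pack lies about 6.5 mm lower than this because the leaf holds it down.
- start (a joint): The green push button, 28 mm across, on the cradle's console. Value in m: 0 = up, 0.006 = fully down; springs back; 5 N presses it fully.
- start_top (a point): Centre of the green button's top face (cradle x = -30, y = -75, z = 34 when up).
- soap: Bystander: orange soap carton 85 x 55 x 32 mm beside the cradle. Origin under its centre.
- tin: Bystander: food tin with a red label, 66 mm across, 75 mm high, beyond the end stop. Origin under its centre.
- pen: Bystander: blue pen 130 x 9 x 9 mm on the counter on the console's side. Origin under its centre.
- matchbox: Bystander: yellow matchbox 53 x 36 x 15 mm behind the cradle's rear end. Origin under its centre.
- phone: Bystander: black phone 150 x 72 x 9 mm. Origin under its centre.
- jar: Bystander: jar 80 mm across, 110 mm high. Origin under its centre.
- cup: Bystander: white cup 76 mm across, 85 mm high. Origin under its centre.
Not all that is in view belongs to the job. There is more than one size of the pack; the one meant has the size given above.

How it is judged:
On the way, in this order (a step that is already met when the one before it is completed fails the run):
1. the pack is pressed down on the bed by the fingers, at least 4 mm, before it is home (value of joint bed above 0.004 m and contact force between the fingers and pack above 2 N and x of pack in the frame of cradle below 0.046 m), for 0.05 s.
2. the pack is fully home under the leaf spring (x of pack in the frame of home above -0.004 m and value of joint leaf above 0.0007 m), for 0.1 s.
3. the green button is pressed down (value of joint start above 0.004 m), for 0.05 s.
At the end, for the whole second after the job is handed in: The pack lies flat and at rest within 4 mm of the end stop, held at least 4 mm down by the lifted leaf spring; the button has been pressed at least 4 mm after that and is up again (x of pack in the frame of home between -0.004 and 0.004 m and z of pack in the frame of home below -0.004 m and value of joint leaf above 0.001 m and angle between the x axis of pack and the x axis of cradle, either way round below 0.07 rad and angle between pack's own z axis and vertical below 0.06 rad and linear speed of pack below 0.02 m/s and value of joint start below 0.002 m); the robot touches nothing.
It fails at once if the pack is lifted or tipped up off the bed (z of pack in the frame of home above 0.008 m or angle between pack's own z axis and vertical above 0.2 rad).
It fails at once if the button is pressed before the pack is home (value of joint start above 0.003 m and x of pack in the frame of home below -0.005 m).
It fails at once if another thing on the counter is moved by more than 20 mm (distance of any of soap, tin, pen, matchbox, phone, jar, cup from where it was at the start of the episode above 0.02 m).
It also fails if it takes over 40 s, if anything falls off the work surface, if the arm or the gripper's body presses on something with over 40 N, if the wrist force passes 120 N, or if a joint passes its speed limit or range.

## Working session

There is one attempt and no reset: what is moved stays moved. The work goes in short steps, Python scripts to look and compute and a shell command to move; the robot and the scene stay as the last step left them, time stands still between calls to the robot, and variables do not carry over. Pictures are saved under pics/ and viewed, at most 10 in all, crops included, and the job is handed in when it is done.

```bash
mkdir -p pics
python3 - <<'E'
from bench import ctrl
import cv2,numpy as np
s=ctrl.get_state();print(s)
for n in("top","side"):
    d=ctrl.get_image(n);cv2.imwrite(f"pics/{n}0.png",d["image"][:,:,::-1]);np.savez(f"{n}0.npz",**d);print(d["K"],d["world_to_cam"])
E
```

```text
{'time': 0.0, 'joint_positions': array([ 1.19110435,  0.3218031 , -0.07006202,  1.45172699,  0.02259362,
        1.37079976, -0.05689394]), 'qd': array([-5.42961104e-04,  2.90501138e-04, -1.54077802e-03, -1.90350546e-03,
       -2.10148677e-04,  6.87861228e-04, -1.39112415e-05]), 'joint_torque': array([-1.23070922e-04, -4.91283882e+01, -4.04255250e-01, -3.12524450e+01,
       -6.40663714e-02,  4.37274633e-02,  1.93941960e-04]), 'position': array([ 0.24911998, -0.59973833,  0.22144817]), 'tool_rot': array([-3.07903399e+00, -6.14231158e-01,  7.56221211e-04]), 'ft_force': array([-0.08266901,  0.31647174,  0.44719241]), 'torque': array([-0.05301318,  0.00217053, -0.01189686]), 'grip_force': 0.0, 'grip_width': 1.002392086745921}
[[499.24066029   0.         283.52748682]
 [  0.         499.24066029 205.18527081]
 [  0.           0.           1.        ]] [[ 0.01203884 -0.99990144 -0.00722323  0.01581218]
 [-0.99822103 -0.01159613 -0.05848333  0.52524694]
 [ 0.0583938   0.00791445 -0.99826225  1.14957674]
 [ 0.          0.          0.          1.        ]]
[[418.80355529   0.         283.11813079]
 [  0.         418.80355529 205.40755042]
 [  0.           0.           1.        ]] [[-0.90857447 -0.41751198 -0.01327302  0.51050264]
 [-0.2976259   0.66932437 -0.68075231  0.19451001]
 [ 0.2931062  -0.61456378 -0.73239342  0.79669101]
 [ 0.          0.          0.          1.        ]]
```

View pics/top0.png

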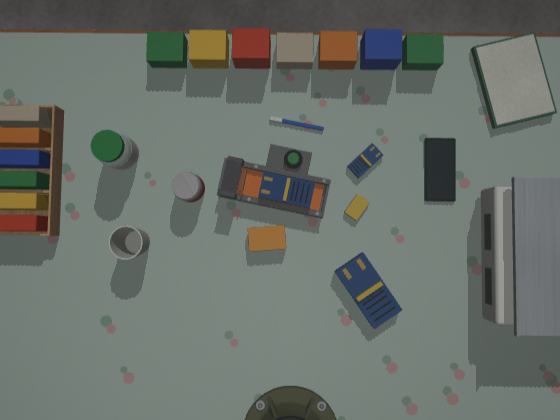

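View pics/side0.png

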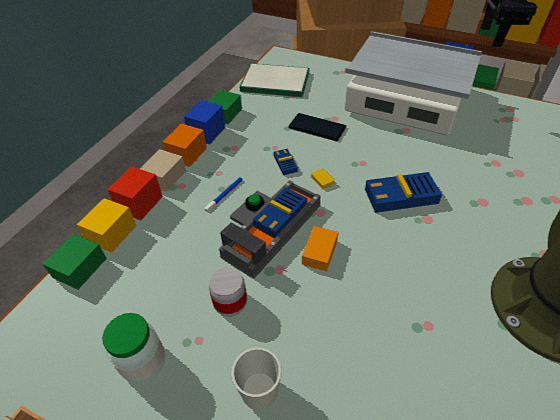

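Candidates for the pack: top view (286,189) in the cradle channel; (365,160) a small one loose; (368,290) a large one loose. I take the one in the channel and check it in a close crop.

Run:
```python
import cv2
a=cv2.imread("pics/top0.png")[140:225,210:340];b=cv2.imread("pics/side0.png")[175:280,210:330]
a=cv2.resize(a,None,fx=6,fy=6,interpolation=cv2.INTER_CUBIC);cv2.imwrite("pics/topc.png",cv2.convertScaleAbs(a,alpha=1.6))
b=cv2.resize(b,None,fx=5,fy=5,interpolation=cv2.INTER_CUBIC);cv2.imwrite("pics/sidec.png",cv2.convertScaleAbs(b,alpha=1.6))
```

```text
(no output)
```

View pics/topc.png

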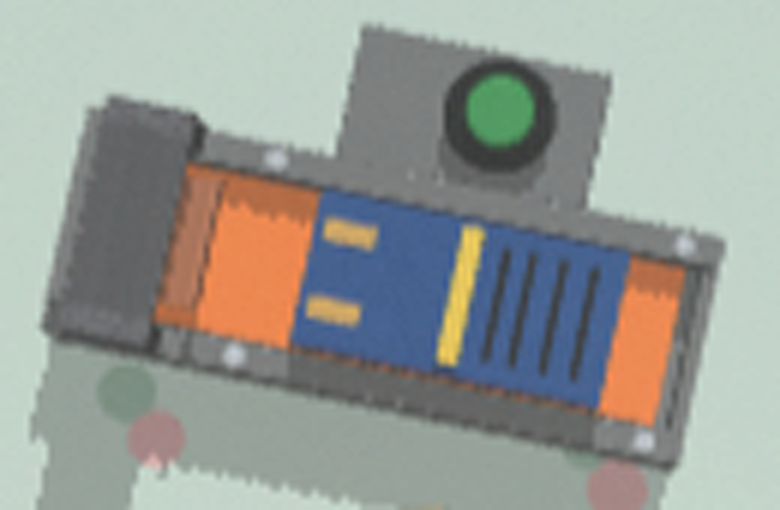

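View pics/sidec.png

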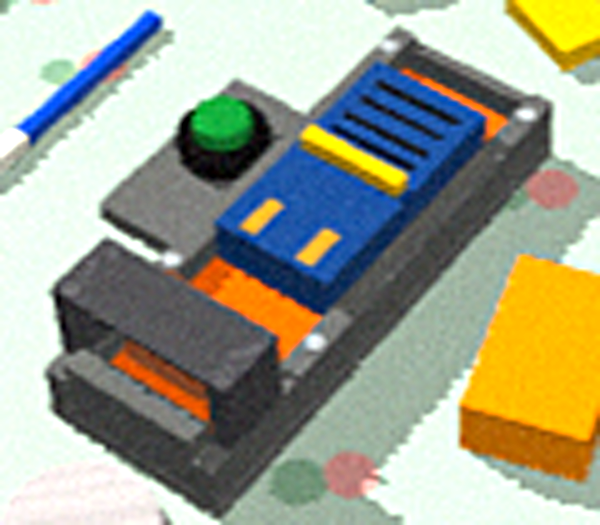

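The crops show the pack lying in the channel with its yellow rib (top crop 460,296), the black-lined part towards the rear, and the green button at (500,110). The end stop and bridge are on the left, which is world +y. Next I measure.

```bash
cat > h.py <<'E'
import cv2,numpy as np
from bench import ctrl
def ray(d,uv,z):
    W=d["world_to_cam"];R=W[:3,:3];c=-R.T@W[:3,3]
    v=R.T@np.linalg.inv(d["K"])@np.array([*uv,1.]);return c+v*(z-c[2])/v[2]
def hsv(d): return cv2.cvtColor(d["image"],cv2.COLOR_RGB2HSV)
def blob(d,lo,hi,box):
    m=cv2.inRange(hsv(d),lo,hi);k=np.zeros_like(m);x0,y0,x1,y1=box;k[y0:y1,x0:x1]=m[y0:y1,x0:x1]
    n,l,st,c=cv2.connectedComponentsWithStats(k);i=1+np.argmax(st[1:,4]);return c[i],(l==i).astype(np.uint8),st[i,4]
B=dict(g=((45,90,40),(80,255,255)),y=((20,110,80),(32,255,255)),b=((100,110,40),(125,255,255)))
E
python3 - <<'E'
from h import *
d=dict(np.load("top0.npz"));s=dict(np.load("side0.npz"))
bt=(215,145,335,220);bs=(215,180,320,275)
for n,z,lo in(("g",.034,0),("y",.054,0)):
    for q,D,b in(("top",d,bt),("side",s,bs)):
        c,m,a=blob(D,*B[n],b);print(n,q,c,a,ray(D,c,z).round(4))
c,m,a=blob(d,*B["b"],bt)
m=cv2.morphologyEx(np.pad(m,0),cv2.MORPH_CLOSE,np.ones((9,9)))
p=np.argwhere(m)[:,::-1];w=np.array([ray(d,q,.046)[:2] for q in p],np.float32)
r=cv2.minAreaRect(w);print("pack",r,w.mean(0))
for n,cx in dict(s1=(277,160),s2=(685,244),s3=(233,355),s4=(643,440),rc1=(724,242),rc2=(672,467)).items():
    print(n,ray(d,(cx[0]/6+209.6,cx[1]/6+139.6),.034).round(4))
for n,cx in dict(s1=(173,260),s2=(392,47),s3=(316,342),s4=(527,115)).items():
    print("side",n,ray(s,(cx[0]/5+209.6,cx[1]/5+174.6),.034).round(4))
E
```

```text
g top [292.88785047 157.99065421] 107 [0.6333 0.0016 0.034 ]
g side [253.96396396 199.14414414] 111 [0.6327 0.004  0.034 ]
y top [286.19736842 188.75      ] 76 [0.56   0.0161 0.054 ]
y side [280.11711712 206.4954955 ] 111 [0.5604 0.0171 0.054 ]
pack ((0.5664559006690979, 0.04774295538663864), (0.05338156968355179, 0.058152150362730026), 78.69422912597656) [0.5664577 0.0475673]
s1 [0.6132 0.087  0.034 ]
s2 [ 0.5825 -0.07    0.034 ]
s3 [0.5378 0.1027 0.034 ]
s4 [ 0.507  -0.0546  0.034 ]
rc1 [ 0.5834 -0.085   0.034 ]
rc2 [ 0.4968 -0.0657  0.034 ]
side s1 [0.6143 0.0851 0.034 ]
side s2 [ 0.5821 -0.0726  0.034 ]
side s3 [0.5389 0.1001 0.034 ]
side s4 [ 0.5075 -0.057   0.034 ]
```

```bash
python3 -m handwheel '[{"z":-0.03},{"x":0.03,"y":-0.025,"z":-0.03,"wz":-6},{"x":0.06,"y":-0.05,"z":-0.03,"wz":-12},{"x":0.09,"y":-0.075,"z":-0.03,"wz":-18},{"x":0.12,"y":-0.1,"z":-0.03,"wz":-24},{"x":0.15,"y":-0.125,"z":-0.03,"wz":-30},{"x":0.18,"y":-0.15,"z":-0.03,"wz":-36},{"x":0.21,"y":-0.175,"z":-0.03,"wz":-42},{"x":0.24,"y":-0.2,"z":-0.03,"wz":-48},{"x":0.27,"y":-0.228,"z":-0.03,"wz":-54}]' 0 20
cat >> h.py <<'E'
O=np.array([.565,.047]);A=np.radians(11.2);U=np.array([np.sin(A),np.cos(A)]);V=np.array([-U[1],U[0]])
def where():
    from scipy.spatial.transform import Rotation as Ro
    s=ctrl.get_state();R=Ro.from_rotvec(s["tool_rot"]).as_matrix();p=s["position"]
    d=p[:2]-O;f=s["ft_force"]
    print("t",s["time"],"cradle mm",(1000*np.array([d@U,d@V,p[2]])).round(1),"toolx deg from U",np.degrees(np.arctan2(R[1,0],R[0,0])-np.arctan2(U[1],U[0])).round(2),"tilt",np.degrees(np.arccos(-R[2,2])).round(2),"F u,v,z",(f[:2]@U).round(1),(f[:2]@V).round(1),f[2].round(1),"grip",s["grip_width"].round(2))
    return s,R
def to(x,y,z):
    s,R=where();t=np.array([*(O+x*U+y*V),z]);print("tool shift",(R.T@(t-s["position"])).round(4))
E
python3 -c "
from h import *
to(-.055,0,.12)"
```

```text
invalid input at $[0]: expected keys x, y, z, wx, wy, wz
Traceback (most recent call last):
  File "h.py", line 19, in to
    s,R=where();t=np.array([*(O+x*U+y*V),z]);print("tool shift",(R.T@(t-s["position"])).round(4))
        ~~~~~^^
  File "h.py", line 16, in where
    print("t",s["time"],"cradle mm",(1000*np.array([d@U,d@V,p[2]])).round(1),"toolx deg from U",np.degrees(np.arctan2(R[1,0],R[0,0])-np.arctan2(U[1],U[0])).round(2),"tilt",np.degrees(np.arccos(-R[2,2])).round(2),"F u,v,z",(f[:2]@U).round(1),(f[:2]@V).round(1),f[2].round(1),"grip",s["grip_width"].round(2))
                                                                                                                                                                                                                                                                                         ^^^^^^^^^^^^^^^^^^^^^
AttributeError: 'float' object has no attribute 'round'
```

All six keys are required.

```bash
sed -i 's/s\["grip_width"\].round(2)/round(s["grip_width"],2)/' h.py
python3 -m handwheel '[{"x":0,"y":0,"z":-0.03,"wx":0,"wy":0,"wz":0},{"x":0.03,"y":-0.025,"z":-0.03,"wx":0,"wy":0,"wz":-6},{"x":0.06,"y":-0.05,"z":-0.03,"wx":0,"wy":0,"wz":-12},{"x":0.09,"y":-0.075,"z":-0.03,"wx":0,"wy":0,"wz":-18},{"x":0.12,"y":-0.1,"z":-0.03,"wx":0,"wy":0,"wz":-24},{"x":0.15,"y":-0.125,"z":-0.03,"wx":0,"wy":0,"wz":-30},{"x":0.18,"y":-0.15,"z":-0.03,"wx":0,"wy":0,"wz":-36},{"x":0.21,"y":-0.175,"z":-0.03,"wx":0,"wy":0,"wz":-42},{"x":0.24,"y":-0.2,"z":-0.03,"wx":0,"wy":0,"wz":-48},{"x":0.27,"y":-0.228,"z":-0.03,"wx":0,"wy":0,"wz":-54}]' 0 20
python3 -c "
from h import *
to(-.055,0,.12)"
```

```text
time: 0.93
position: [0.4115, -0.2846, 0.2522]
tool_rot: [2.462, 1.952, -0.001]
ft_force: [0.7, 0.1, -0.2]
grip_width: 0.324
grip_force: 0.0
t 0.9333 cradle mm [-355.1   86.1  252.2] toolx deg from U -1.98 tilt 0.02 F u,v,z 0.2 -0.6 -0.2 grip 0.32
tool shift [0.3029 0.0758 0.1321]
```

```bash
python3 -m handwheel '[{"x":0.04,"y":0.01,"z":0,"wx":0,"wy":0,"wz":-1},{"x":0.08,"y":0.02,"z":0,"wx":0,"wy":0,"wz":-2},{"x":0.12,"y":0.03,"z":0,"wx":0,"wy":0,"wz":-2},{"x":0.16,"y":0.04,"z":0,"wx":0,"wy":0,"wz":-2},{"x":0.2,"y":0.05,"z":0.02,"wx":0,"wy":0,"wz":-2},{"x":0.235,"y":0.06,"z":0.04,"wx":0,"wy":0,"wz":-2},{"x":0.27,"y":0.068,"z":0.06,"wx":0,"wy":0,"wz":-2},{"x":0.303,"y":0.076,"z":0.08,"wx":0,"wy":0,"wz":-2},{"x":0.303,"y":0.076,"z":0.11,"wx":0,"wy":0,"wz":-2},{"x":0.303,"y":0.076,"z":0.132,"wx":0,"wy":0,"wz":-2}]'
python3 - <<'E'
from h import *
to(-.055,0,.06)
d=ctrl.get_image("side");im=d["image"][160:280,200:340,::-1];cv2.imwrite("pics/s1.png",cv2.convertScaleAbs(cv2.resize(im,None,fx=5,fy=5,interpolation=cv2.INTER_CUBIC),alpha=1.5))
E
```

```text
time: 1.77
position: [0.5551, -0.0053, 0.1183]
tool_rot: [-2.424, -1.995, 0.0]
ft_force: [-0.6, -1.1, 0.3]
grip_width: 0.004
grip_force: 0.0
t 1.7667 cradle mm [-53.3  -0.5 118.3] toolx deg from U 0.1 tilt 0.14 F u,v,z -1.2 0.4 0.3 grip 0.0
tool shift [-0.0018 -0.0004  0.0583]
```

View pics/s1.png

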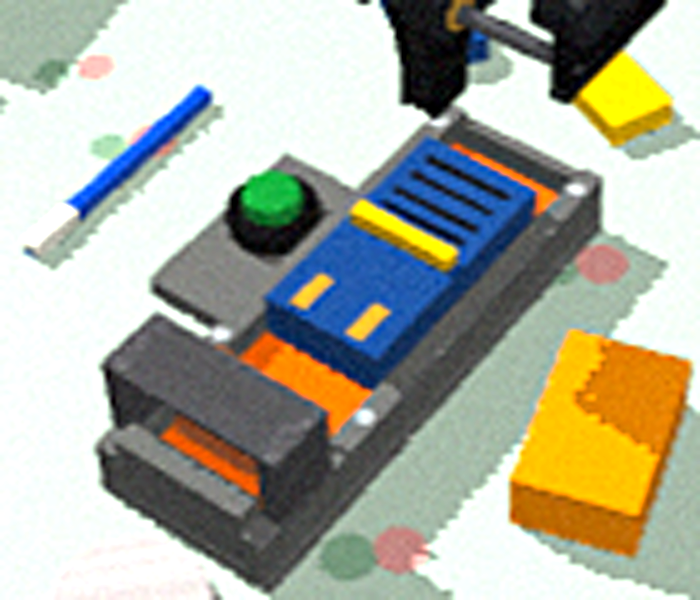

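The shut fingers hang (435,105) over the rear part of the pack, as computed. Now I descend.

```bash
python3 -m handwheel '[{"x":-0.002,"y":0,"z":0.03,"wx":0,"wy":0,"wz":0},{"x":-0.002,"y":0,"z":0.058,"wx":0,"wy":0,"wz":0},{"x":-0.002,"y":0,"z":0.066,"wx":0,"wy":0,"wz":0},{"x":-0.002,"y":0,"z":0.07,"wx":0,"wy":0,"wz":0},{"x":-0.002,"y":0,"z":0.074,"wx":0,"wy":0,"wz":0},{"x":-0.002,"y":0,"z":0.076,"wx":0,"wy":0,"wz":0},{"x":-0.002,"y":0,"z":0.076,"wx":0,"wy":0,"wz":0}]'
python3 -c "
from h import *
where()"
```

```text
time: 2.4
position: [0.556, -0.0112, 0.0462]
tool_rot: [2.431, 1.988, 0.001]
ft_force: [-3.3, -0.6, 5.0]
grip_width: 0.007
grip_force: 2.7
t 2.4 cradle mm [-58.8  -2.5  46.2] toolx deg from U -0.25 tilt 0.1 F u,v,z -1.2 3.2 5.0 grip 0.01
```

```bash
python3 -m handwheel '[{"x":0.001,"y":0,"z":0.003,"wx":0,"wy":0,"wz":0},{"x":0.002,"y":0,"z":0.006,"wx":0,"wy":0,"wz":0},{"x":0.002,"y":0,"z":0.009,"wx":0,"wy":0,"wz":0},{"x":0.002,"y":0,"z":0.012,"wx":0,"wy":0,"wz":0},{"x":0.002,"y":0,"z":0.012,"wx":0,"wy":0,"wz":0},{"x":0.002,"y":0,"z":0.012,"wx":0,"wy":0,"wz":0}]'
python3 -c "
from h import *
where()"
```

```text
time: 2.9
position: [0.557, -0.0108, 0.0382]
tool_rot: [2.429, 1.985, -0.002]
ft_force: [-11.7, -3.4, 29.8]
grip_width: 0.003
grip_force: 14.6
t 2.9 cradle mm [-58.3  -3.4  38.2] toolx deg from U -0.28 tilt 0.3 F u,v,z -5.6 10.8 29.8 grip 0.0
```

```bash
python3 -m handwheel '[{"x":0.003,"y":-0.002,"z":-0.001,"wx":0,"wy":0,"wz":0},{"x":0.007,"y":-0.003,"z":-0.001,"wx":0,"wy":0,"wz":0},{"x":0.011,"y":-0.003,"z":-0.001,"wx":0,"wy":0,"wz":0},{"x":0.015,"y":-0.003,"z":-0.001,"wx":0,"wy":0,"wz":0},{"x":0.019,"y":-0.003,"z":-0.001,"wx":0,"wy":0,"wz":0},{"x":0.023,"y":-0.003,"z":-0.001,"wx":0,"wy":0,"wz":0},{"x":0.027,"y":-0.003,"z":-0.001,"wx":0,"wy":0,"wz":0},{"x":0.03,"y":-0.003,"z":-0.001,"wx":0,"wy":0,"wz":0}]'
python3 - <<'E'
from h import *
where()
d=ctrl.get_image("side");c,m,a=blob(d,*B["y"],(215,180,320,275));p=ray(d,c,.046)[:2]-O;print(c,a,p@U,p@V)
im=d["image"][160:280,200:340,::-1];cv2.imwrite("pics/s2.png",cv2.convertScaleAbs(cv2.resize(im,None,fx=5,fy=5,interpolation=cv2.INTER_CUBIC),alpha=1.5))
E
```

```text
time: 3.57
position: [0.5629, 0.0171, 0.0384]
tool_rot: [2.426, 1.98, 0.004]
ft_force: [-1.2, -7.3, 15.8]
grip_width: 0.006
grip_force: 8.0
t 3.5667 cradle mm [-29.7  -3.8  38.4] toolx deg from U -0.37 tilt 0.59 F u,v,z -7.4 -0.2 15.8 grip 0.01
[271.90598291 216.95726496] 117 -0.0012075506728553003 -0.0021731667529478684
```

View pics/s2.png

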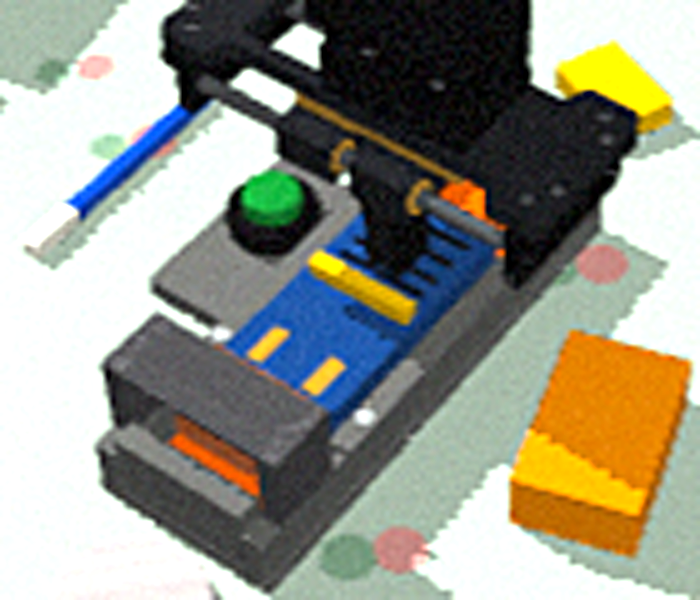

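The fingers (400,250) press the pack down and have carried it forward by friction (rib at 362,285). The front end is about to enter under the leaf. I keep sliding with a little more pressure.

```bash
python3 -m handwheel '[{"x":0.004,"y":-0.001,"z":0.002,"wx":0,"wy":0,"wz":0},{"x":0.008,"y":-0.002,"z":0.002,"wx":0,"wy":0,"wz":0},{"x":0.012,"y":-0.002,"z":0.002,"wx":0,"wy":0,"wz":0},{"x":0.016,"y":-0.002,"z":0.002,"wx":0,"wy":0,"wz":0},{"x":0.02,"y":-0.002,"z":0.002,"wx":0,"wy":0,"wz":0},{"x":0.024,"y":-0.002,"z":0.002,"wx":0,"wy":0,"wz":0},{"x":0.028,"y":-0.002,"z":0.002,"wx":0,"wy":0,"wz":0},{"x":0.032,"y":-0.002,"z":0.002,"wx":0,"wy":0,"wz":0},{"x":0.036,"y":-0.002,"z":0.002,"wx":0,"wy":0,"wz":0}]'
cat >> h.py <<'E'
def rib():
    where();d=ctrl.get_image("side");c,m,a=blob(d,*B["y"],(215,190,320,275));p=ray(d,c,.046)[:2]-O;print("rib",c,a,p@U,p@V);return d
E
python3 -c "
from h import *
rib()"
```

```text
time: 4.37
position: [0.5692, 0.0435, 0.0383]
tool_rot: [2.424, 1.968, -0.008]
ft_force: [-4.8, -23.5, 29.2]
grip_width: 0.004
grip_force: 14.8
t 4.3667 cradle mm [-2.6 -4.8 38.3] toolx deg from U -0.66 tilt 1.15 F u,v,z -24.0 0.1 29.2 grip 0.0
rib [265.49586777 223.47107438] 121 0.021361787019971115 -0.002235771671121372
```

```bash
python3 -m handwheel '[{"x":0.004,"y":-0.001,"z":0,"wx":0,"wy":0,"wz":0},{"x":0.008,"y":-0.002,"z":0,"wx":0,"wy":0,"wz":0},{"x":0.012,"y":-0.003,"z":0,"wx":0,"wy":0,"wz":0},{"x":0.016,"y":-0.003,"z":0,"wx":0,"wy":0,"wz":0},{"x":0.02,"y":-0.003,"z":0,"wx":0,"wy":0,"wz":0},{"x":0.024,"y":-0.003,"z":0,"wx":0,"wy":0,"wz":0},{"x":0.027,"y":-0.003,"z":0,"wx":0,"wy":0,"wz":0}]'
python3 -c "
from h import *
rib()"
```

```text
time: 5.0
position: [0.5731, 0.0719, 0.0382]
tool_rot: [2.427, 1.966, -0.0]
ft_force: [-2.0, -16.9, 25.5]
grip_width: 0.002
grip_force: 20.4
t 5.0 cradle mm [26.  -3.1 38.2] toolx deg from U -0.77 tilt 1.04 F u,v,z -16.9 -1.3 25.5 grip 0.0
rib [259.76859504 230.04132231] 121 0.04261797196209811 -0.0010332829191796562
```

```bash
python3 -m handwheel '[{"x":0.004,"y":0,"z":0,"wx":0,"wy":0,"wz":0},{"x":0.008,"y":0,"z":0,"wx":0,"wy":0,"wz":0},{"x":0.011,"y":0,"z":0,"wx":0,"wy":0,"wz":0},{"x":0.014,"y":0,"z":0,"wx":0,"wy":0,"wz":0},{"x":0.014,"y":0,"z":0,"wx":0,"wy":0,"wz":0}]'
python3 -c "
from h import *
rib()"
```

```text
time: 5.47
position: [0.5742, 0.0813, 0.0382]
tool_rot: [2.424, 1.964, -0.014]
ft_force: [-6.9, -28.2, 33.2]
grip_width: 0.003
grip_force: 24.4
t 5.4667 cradle mm [35.5 -2.4 38.2] toolx deg from U -0.76 tilt 1.34 F u,v,z -29.0 1.3 33.2 grip 0.0
rib [257.208 232.992] 125 0.0519631732420484 -0.0004842568980484054
```

```bash
python3 -m handwheel '[{"x":0.002,"y":0,"z":0,"wx":0,"wy":0,"wz":0},{"x":0.004,"y":0,"z":0,"wx":0,"wy":0,"wz":0},{"x":0.005,"y":0,"z":0,"wx":0,"wy":0,"wz":0},{"x":0.005,"y":0,"z":0,"wx":0,"wy":0,"wz":0}]'
python3 -c "
from h import *
rib()"
```

```text
time: 5.85
position: [0.5743, 0.0814, 0.0382]
tool_rot: [2.424, 1.959, -0.024]
ft_force: [-10.5, -34.7, 38.3]
grip_width: 0.008
grip_force: 27.2
t 5.85 cradle mm [35.5 -2.4 38.2] toolx deg from U -0.92 tilt 1.66 F u,v,z -36.1 3.5 38.3 grip 0.01
rib [256.88429752 232.8677686 ] 121 0.05209117842171206 -0.0012415608893261592
```

Pushing harder moved nothing (rib at cradle x = 52 mm, force up to 36 N), so the pack is home. I relieve the push and lift off.

```bash
python3 -m handwheel '[{"x":-0.005,"y":0,"z":-0.003,"wx":0,"wy":0,"wz":0},{"x":-0.01,"y":0,"z":-0.006,"wx":0,"wy":0,"wz":0},{"x":-0.012,"y":0,"z":-0.012,"wx":0,"wy":0,"wz":0},{"x":-0.012,"y":0,"z":-0.025,"wx":0,"wy":0,"wz":0},{"x":-0.012,"y":0,"z":-0.05,"wx":0,"wy":0,"wz":0},{"x":-0.012,"y":0,"z":-0.05,"wx":0,"wy":0,"wz":0},{"x":-0.012,"y":0,"z":-0.05,"wx":0,"wy":0,"wz":0}]'
python3 - <<'E'
from h import *
d=rib();to(-.03,-.075,.06)
c,m,a=blob(d,*B["g"],(215,180,320,275));print(c,ray(d,c,.034))
im=d["image"][160:280,200:340,::-1];cv2.imwrite("pics/s3.png",cv2.convertScaleAbs(cv2.resize(im,None,fx=5,fy=5,interpolation=cv2.INTER_CUBIC),alpha=1.5))
E
```

```text
time: 6.48
position: [0.5697, 0.0913, 0.0844]
tool_rot: [2.429, 1.987, 0.007]
ft_force: [0.4, 0.6, -0.5]
grip_width: 0.002
grip_force: 0.0
t 6.4833 cradle mm [44.4  4.  84.4] toolx deg from U -0.22 tilt 0.33 F u,v,z 0.7 -0.3 -0.5 grip 0.0
rib [257.7295082  232.63934426] 122 0.05059288348374522 -0.0001826775839303429
t 6.5333 cradle mm [43.8  5.1 83.1] toolx deg from U -0.22 tilt 0.17 F u,v,z 0.3 0.5 0.2 grip 0.0
tool shift [-0.0735  0.0803  0.0233]Traceback (most recent call last):
  File "<stdin>", line 3, in <module>
  File "h.py", line 9, in blob
    n,l,st,c=cv2.connectedComponentsWithStats(k);i=1+np.argmax(st[1:,4]);return c[i],(l==i).astype(np.uint8),st[i,4]
                                                     ~~~~~~~~~^^^^^^^^^^
    return _wrapfunc(a, 'argmax', axis=axis, out=out, **kwds)
    return bound(*args, **kwds)
ValueError: attempt to get argmax of an empty sequence
```

```bash
python3 -m handwheel '[{"x":-0.025,"y":0.027,"z":0,"wx":0,"wy":0,"wz":0},{"x":-0.05,"y":0.054,"z":0,"wx":0,"wy":0,"wz":0},{"x":-0.073,"y":0.08,"z":0,"wx":0,"wy":0,"wz":0},{"x":-0.073,"y":0.08,"z":0.023,"wx":0,"wy":0,"wz":0},{"x":-0.073,"y":0.08,"z":0.023,"wx":0,"wy":0,"wz":0},{"x":-0.073,"y":0.08,"z":0.023,"wx":0,"wy":0,"wz":0}]'
python3 - <<'E'
from h import *
d=rib();to(-.03,-.075,.034)
c,m,a=blob(d,*B["b"],(215,180,320,275))
im=d["image"][160:280,200:340,::-1];cv2.imwrite("pics/s3.png",cv2.convertScaleAbs(cv2.resize(im,None,fx=5,fy=5,interpolation=cv2.INTER_CUBIC),alpha=1.5))
E
```

```text
time: 7.03
position: [0.6298, 0.0034, 0.0567]
tool_rot: [-2.429, -1.987, 0.004]
ft_force: [0.0, 0.4, 1.5]
grip_width: 0.005
grip_force: 0.0
t 7.0333 cradle mm [-30.2 -72.1  56.7] toolx deg from U -0.24 tilt 0.25 F u,v,z 0.4 0.1 1.5 grip 0.01
rib [257.65       232.54166667] 120 0.05048261127344108 -0.000480429199577466
t 7.0833 cradle mm [-29.  -72.6  58. ] toolx deg from U -0.15 tilt 0.12 F u,v,z 0.9 0.2 -0.0 grip 0.01
tool shift [-0.001   0.0024  0.024 ]
```

View pics/s3.png

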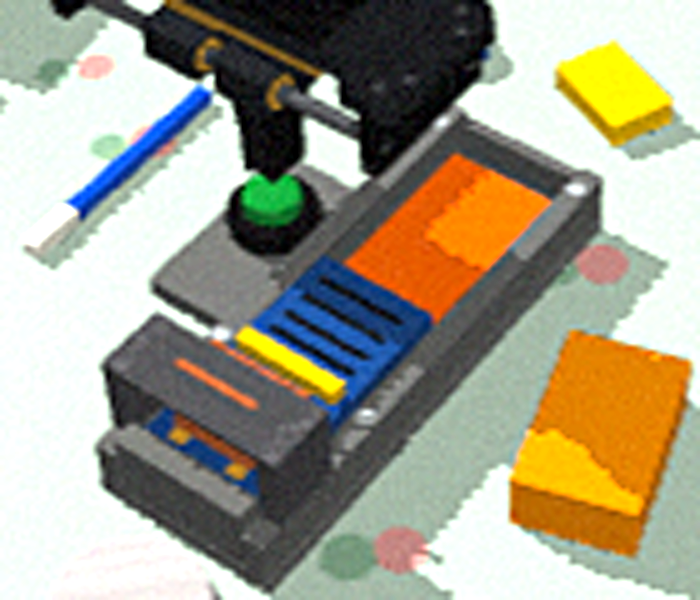

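The pack sits under the leaf (rib at 290,365), with its contacts visible beneath the bridge at the stop and the leaf lifted. The fingers are over the button (272,190). Now I press it.

```bash
python3 -m handwheel '[{"x":-0.001,"y":0.002,"z":0.012,"wx":0,"wy":0,"wz":0},{"x":-0.001,"y":0.002,"z":0.022,"wx":0,"wy":0,"wz":0},{"x":-0.001,"y":0.002,"z":0.028,"wx":0,"wy":0,"wz":0},{"x":-0.001,"y":0.002,"z":0.033,"wx":0,"wy":0,"wz":0},{"x":-0.001,"y":0.002,"z":0.033,"wx":0,"wy":0,"wz":0},{"x":-0.001,"y":0.002,"z":0.033,"wx":0,"wy":0,"wz":0}]'
python3 -c "
from h import *
where()"
```

```text
time: 7.58
position: [0.6333, 0.0025, 0.0283]
tool_rot: [2.43, 1.99, -0.001]
ft_force: [-6.2, -0.2, 17.2]
grip_width: 0.002
grip_force: 8.5
t 7.5833 cradle mm [-30.4 -75.6  28.3] toolx deg from U -0.19 tilt 0.06 F u,v,z -1.4 6.1 17.2 grip 0.0
```

The button is at its hard stop (z = 28.3 mm, 17 N). I retract and check.

```bash
python3 -m handwheel '[{"x":0,"y":0,"z":-0.01,"wx":0,"wy":0,"wz":0},{"x":0,"y":0,"z":-0.04,"wx":0,"wy":0,"wz":0},{"x":0,"y":0,"z":-0.08,"wx":0,"wy":0,"wz":0},{"x":0,"y":0,"z":-0.12,"wx":0,"wy":0,"wz":0},{"x":-0.04,"y":0,"z":-0.14,"wx":0,"wy":0,"wz":0},{"x":-0.08,"y":0,"z":-0.16,"wx":0,"wy":0,"wz":0},{"x":-0.11,"y":0,"z":-0.16,"wx":0,"wy":0,"wz":0},{"x":-0.11,"y":0,"z":-0.16,"wx":0,"wy":0,"wz":0},{"x":-0.11,"y":0,"z":-0.16,"wx":0,"wy":0,"wz":0},{"x":-0.11,"y":0,"z":-0.16,"wx":0,"wy":0,"wz":0}]'
python3 - <<'E'
from h import *
d=rib();c,m,a=blob(d,*B["g"],(215,180,320,275));print("green",c,a)
t=ctrl.get_image("top");a=d["image"][150:330,190:350];b=t["image"][110:290,200:360]
im=np.hstack([cv2.resize(q,None,fx=2.5,fy=3,interpolation=cv2.INTER_CUBIC) for q in(a,b)])[:,:,::-1];cv2.imwrite("pics/f.png",cv2.convertScaleAbs(im,alpha=1.5))
E
```

```text
time: 8.42
position: [0.611, -0.1056, 0.185]
tool_rot: [-2.431, -1.988, 0.0]
ft_force: [0.4, 0.8, -0.4]
grip_width: 0.004
grip_force: 0.0
t 8.4167 cradle mm [-140.7  -74.8  185. ] toolx deg from U -0.24 tilt 0.06 F u,v,z 0.9 -0.2 -0.4 grip 0.0
rib [257.77966102 232.58474576] 118 0.05041737867132592 -0.00018802902373178234
green [253.97345133 199.16814159] 113
```

View pics/f.png

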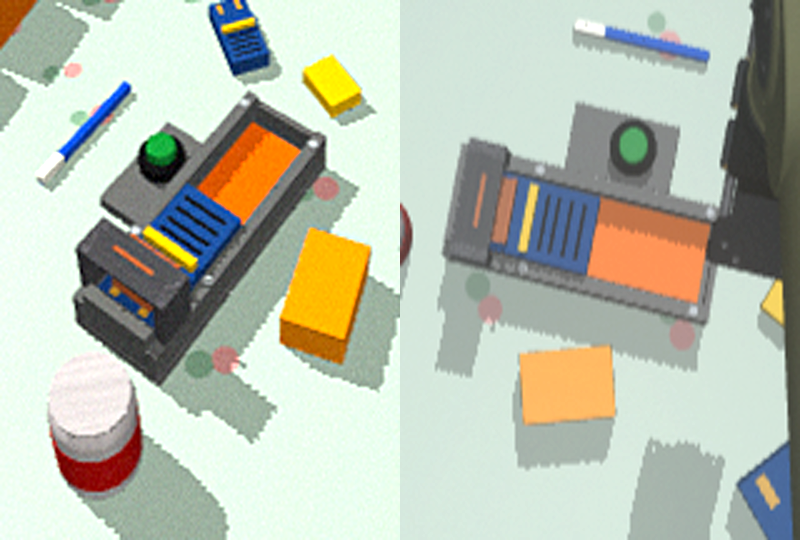

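The pack is docked (rib at 170,247 left, 528,218 right), the button is back at its starting pixel, the bystanders have not moved and the hand is clear. I hand it in.

```bash
python3 -c "
from bench import ctrl
print(ctrl.close_job())"
```

```text
the job is handed in; nothing more can be done
None
```

The blue pack is fully home under the leaf spring, the green button was pressed to its stop and is up again, the hand is clear, and the job is handed in; no verdict came back.

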